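Hold the sight-glass cell in the light gauge

ROBOT

A 7-joint arm with a two-finger parallel gripper is mounted at the origin on the work surface. World frame = base frame: x ahead of the robot, y to its left, z up, the work surface at z = 0. Lengths are in m, angles in rad, forces in N, time in s.
With the tool pointing down it reaches from about 0.425 to 0.925 m from the base axis. Payload 6.8 kg.
Tool frame: the origin (TCP) lies midway between the tips of the shut fingers; the grasp point (between the pads) lies 19 mm behind it; z points along the fingers, y is the line along which they close (so a half turn about z gives the same grasp; the last joint's range is limited). The gripper opens to 85 mm and grips with 20 to 120 N. Pads are 22 mm wide; open, the fingers measure 114 mm over their backs; the gripper's body (76 mm by 85 mm) begins 54 mm behind the grasp point. The pads swing forward as they close: fully open they stand 13 mm farther back than shut.
Start: joints at [-1.219, 0.477, 0.022, 1.555, -0.011, 1.109, -0.083], TCP at [0.3, 0.605, 0.231] pointing down, gripper open.
Joint ranges: [-2.96, 2.96], [-0.34, 2.1], [-1.41, 1.46], [0.24, 2.44], [-1.37, 4.51], [0.17, 1.92], [-2.96, 2.96]. Speed limits (rad/s): [2.39, 2.39, 3.14, 3.14, 3.14, 3.14, 3.14].

INTERFACE

Orientations are given as a rotation vector (axis times angle).
In Python, from bench import r gives the robot as it stands.
- The arm moves only by the tool servo_tool, never from a script. Its arguments are lists of equal length, an entry for each row: "turn": the turn, a rotation vector about the world's x, y, z in units of 5 degrees (1.0 is 5 degrees), a list of three; "slide": the shift along the world's x, y, z in units of 30 mm (1.0 is 30 mm), a list of three; "hand": the opening, from 0 (shut) to 1 (fully open). In form: {"turn": [[rx, ry, rz], ...], "slide": [[dx, dy, dz], ...], "hand": [hand, ...]}. A call has 1 to 8 rows; each row is the pose to reach, as a shift and turn from the pose commanded when the call began; what a row does not reach only later rows make up. A row lasts 1/8 s, in which the tool goes at most 62.5 mm and 10.7 degrees, less where a joint would pass 70% of its speed; a pose out of reach is approached as far as the arm can. A call with a gripper value outside its range is refused whole. The fingers move at their own pace and stop on an object; "squeeze" is the grip in N (left out, the last holds). Time passes only in rows, so rows that repeat a pose let the fingers close. It gives the time, the measured TCP pose, the force, the opening and the grip force at its end, in the units of the state.
- r.get_obs(): the state, without advancing time (a new reading comes with each control period).
- r.grab_frame(name): name is "scene" or "top" or "wrist"; returns (picture, depth): 384x512x3 uint8, red, green, blue; 384x512 float32, m along the optical axis (not along the pixel's ray), 0 where there is no reading.
- r.get_calibration(name): a dict with "fovy" (degrees; the focal length in pixels is half the picture's height over the tangent of half this angle, whatever the lens; pixels are square), "cx", "cy" (the principal point, pixels), "R" (3x3) and "t" (3): a world point X has camera coordinates R X + t. Camera axes: x right, y down, z forward; pixel columns grow to the right and rows downward; lengths in m; the calibration is good to about 2 mm. A picture is of the moment at which its call begins: read the wrist's pose just before it. get_calibration takes no time and is no camera call; for the wrist camera it gives the pose at the moment of the call.
- r.hand_in(): hands the job in; it is judged then, once.
The state is a dict: "clock": time; "joints": joint angles; "qvel": joint speeds; "tau": joint torques, N m; "tcp_pos": TCP position; "orientation": TCP orientation; "contact_force": force on the tool from outside, world axes, zero at the start; "moment": the same for the moment, N m; "grip_width": finger opening in m; "gripper_force": force on a finger pad.
Only numpy, scipy, OpenCV 4.12 (cv2) and the standard library are available. Lean on these libraries where they do the work, as an engineer would, in place of code of your own. Each camera call takes 0.05 s, during which the arm holds its last target. There are 200 camera calls.

TASK

Pick the glass cell up off its cork rest by its two white frosted faces only, never touching the clear windows, and hold it upright in the light gauge's beam, so that the beam passes squarely through its windows, low on the cell. Feel for the dial indicator's sprung plunger with a frosted face, push it gently about half-way in (5 mm of its 10 mm travel, never to the bottom), and finish while still holding the cell there in the air. Leave the other things on the bench alone.

Things in the scene. Friction and masses are not known exactly. Their poses are not given: they have to be found in the camera images.
- cell: upright glass cell, 28 mm (x) by 30 mm (y) by 80 mm tall, 0.13 to 0.21 kg. Origin at the centre of its underside, z up. The two white frosted faces look to +x and -x, are 26 mm wide and 28 mm apart: the only faces to grip, preferably by the top 35 mm so that the fingers stay above the plunger. The clear green windows look to +y and -y. Stands on the cork rest at first
- window_a: clear window of the cell on its -y side, 22 mm wide, 76 mm tall, 2 mm proud, outer face 15 mm from the cell's axis; do not touch it with the fingers. Origin is the same as the cell's
- window_b: the same clear window on the cell's +y side. Origin is the same as the cell's
- window_mid (a point): point on the cell's axis, 20 mm above its underside: the place in the cell that the beam shall pass through
- rest: fixed square cork pad, 70 by 70 by 8 mm, on which the cell stands; origin at the centre of its underside
- gauge: fixed light gauge: grey base plate 12 mm thick, x -60 to +130 mm, y -115 to +115 mm in its frame, origin on the bench under the beam's middle, z up. Green lamp on the -y side (snout ends at y -45 mm, top at 72 mm), white screen on the +y side (face at y +58 mm, top at 72 mm). The beam runs along the gauge's y. The dial indicator stands on its +x side, its plunger pointing to -x
- beam (a point): middle of the light beam between lamp and screen, 45 mm above the gauge's underside and 33 mm above the plate's upper face; axes as the gauge
- stand: dark steel foot of the dial indicator, 50 by 36 mm, fixed on the gauge plate 95 mm from the beam to the gauge's +x, axes as the gauge. Origin under its centre. Carries a 52 mm chrome dial facing up, top 54 mm above the bench. The dial is clamped anywhere within 5 mm either way: the free plunger's tip lies 4 to 14 mm to +x of the beam's middle, so its place must be felt or seen
- plunger (a joint): travel of the indicator's sprung plunger, m: 0 = free, 0.010 = at the bottom; grows as it is pushed towards the gauge's +x. Plunger 7 mm thick with a 10 mm ball tip, its axis at the beam's height. Spring: 1.4 N at first touch, then 0.7 N more for each mm (about 5 N half-way)
- lap_ring: copper lap ring lying flat, 70 mm outside, 44 mm bore, 22 mm high; leave alone. Origin at the centre of its underside
- spool: blued steel spool standing up, 52 mm flanges, 50 mm high; leave alone. Origin at the centre of its underside
- valve_cap: green cast-iron valve cap, 64 mm across, 42 mm high; leave alone. Origin at the centre of its underside
- wrench: black steel wrench, 170 mm long, lying along its x; leave alone
There are look-alikes about, which are no part of the job. Of the things shaped like the cell, the glass one is meant.

How it is judged:
By the outcome, as a careful person would: the job done as asked, in the order asked, and still so for the second after the job is handed in, while the arm keeps its last pose, push and grip.
It also fails if it takes over 38 s, if anything falls off the work surface, if the arm or the gripper's body presses on something with over 40 N, if the wrist force passes 120 N, or if a joint passes its speed limit or range.

## Working session

There is one attempt and no reset: what is moved stays moved. The work goes in short steps, Python scripts to look and compute and a tool call to move; the robot and the scene stay as the last step left them, time stands still between calls to the robot, and variables do not carry over. Pictures are saved under pics/ and viewed, at most 10 in all, crops included, and the job is handed in when it is done.

Besides the shell and the picture viewer there is one more tool, called after "Request:" in YAML: its name, and indented under it one key for each argument. servo_tool: Moves the arm, as the interface text tells. Its arguments: {"type":"object","properties":{"turn":{"type":"array"},"slide":{"type":"array"},"hand":{"type":"array"},"squeeze":{"type":"number"}},"required":["turn","slide","hand"]}

```bash
mkdir -p pics
cat > h.py <<'E'
import numpy as np,cv2
from bench import r
def grab(n,tag):
    c=r.get_calibration(n); p,d=r.grab_frame(n)
    np.savez(f'pics/{tag}.npz',p=p,d=d,R=c['R'],t=c['t'],k=[192/np.tan(np.radians(c['fovy'])/2),c['cx'],c['cy']])
    cv2.imwrite(f'pics/{tag}.png',p[:,:,::-1]); return p,d
def world(tag):
    z=np.load(f'pics/{tag}.npz'); f,cx,cy=z['k']; d=z['d']
    v,u=np.mgrid[:384,:512]; P=np.stack([(u-cx)/f*d,(v-cy)/f*d,d],-1)
    return (P-z['t'])@z['R'],z['p'],d>0
E
python3 - <<'E'
from h import *
print(r.get_obs())
for n in('scene','top'):
    grab(n,n+'0'); c=r.get_calibration(n); print(n,c)
a=[cv2.imread(f'pics/{n}0.png') for n in('scene','top')]
cv2.imwrite('pics/scene1.png',cv2.resize(a[0],(800,600)));cv2.imwrite('pics/top1.png',cv2.resize(a[1],(800,600)))
E
```

```text
{'clock': 0.0, 'joints': array([-1.21909117,  0.47777314,  0.02235167,  1.55646535, -0.01150418,
        1.10927197, -0.0830775 ]), 'qvel': array([-0.00103865, -0.0004936 , -0.00048714,  0.00067208, -0.00079611,
        0.0011412 ,  0.00038722]), 'tau': array([-1.44731484e-04, -5.96435058e+01,  1.60755884e+00, -2.81201953e+01,
        1.23981637e-02,  9.26314853e-03,  4.45819062e-07]), 'tcp_pos': array([0.29930436, 0.60435623, 0.23033814]), 'orientation': array([-7.15803129e-01, -3.05867406e+00,  2.77699028e-03]), 'contact_force': array([ 0.10308435, -0.86154945,  0.13928771]), 'moment': array([-0.05562438,  0.01025486, -0.00845794]), 'gripper_force': 0.0, 'grip_width': 0.0852154729817925}
scene {'fovy': 54.775660092336736, 'cx': 262.8038679427911, 'cy': 192.1452740305768, 'R': array([[-5.61208044e-01,  8.27674400e-01, -7.87084997e-04],
       [ 7.07667299e-01,  4.79343116e-01, -5.19073377e-01],
       [-4.29246462e-01, -2.91865149e-01, -8.54729320e-01]]), 't': array([ 0.33655086, -0.30840589,  1.34814945])}
top {'fovy': 52.25414554796571, 'cx': 253.00801805273625, 'cy': 192.29274280700628, 'R': array([[-7.70475963e-02, -9.97027352e-01,  3.56715671e-04],
       [-9.75766170e-01,  7.53310871e-02, -2.05440037e-01],
       [ 2.04802464e-01, -1.61767321e-02, -9.78669640e-01]]), 't': array([-0.00934694,  0.50761971,  1.0241726 ])}
```

View pics/scene1.png

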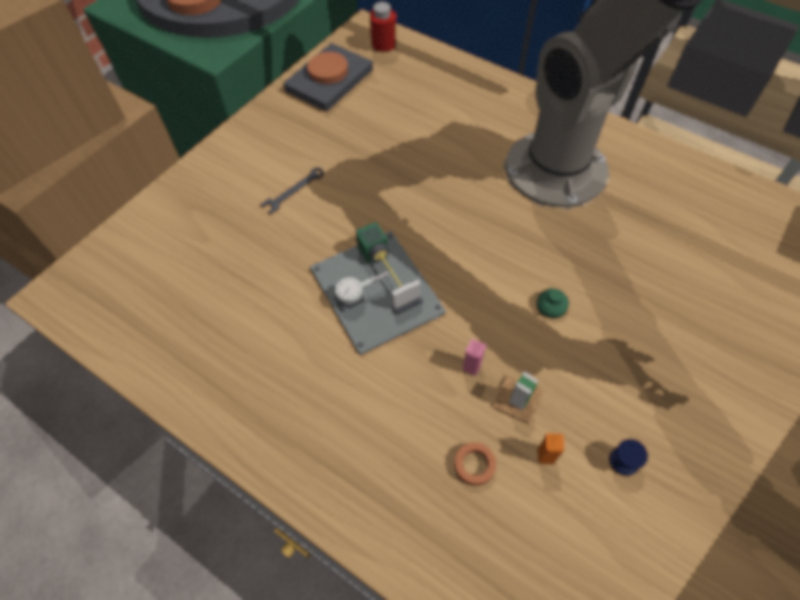

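View pics/top1.png

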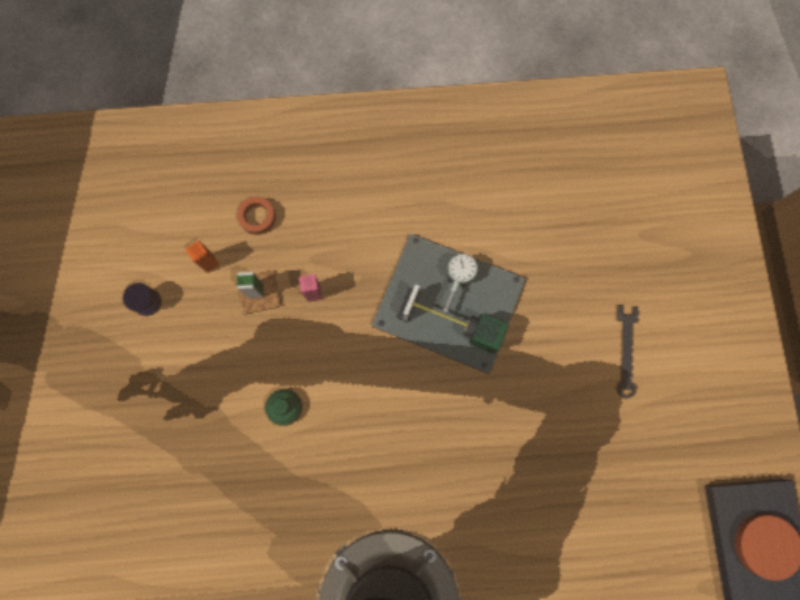

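The scene picture shows the white/green glass cell on its cork rest at (522,390), with orange and pink decoys beside it at (551,448) and (474,357), and the gauge at (378,290). In the top picture the cell is at (248,285) and the gauge plate is centred near (450,303), with the dial at (462,268), the lamp at (490,332) and the screen at (411,302).

Run:
```python
from h import *
for n in('scene0','top0'):
    W,p,ok=world(n)
    x,y,z=W[...,0],W[...,1],W[...,2]
    print(n,'bench z',np.median(z[ok&(abs(z)<.02)]))
    hs=cv2.cvtColor(p,cv2.COLOR_RGB2HSV)
    for s,(u0,u1,v0,v1) in {'scene0':{'gauge':(190,300,135,235),'cell':(305,360,225,275)},'top0':{'gauge':(230,345,140,245),'cell':(140,190,165,205)}}[n].items():
        m=np.zeros_like(ok);m[v0:v1,u0:u1]=1;m&=ok
        if s=='gauge':
            q=m&(z>.006)&(z<.018)&(hs[...,1]<70); lab=cv2.connectedComponentsWithStats(q.astype(np.uint8))
            k=1+np.argmax(lab[2][1:,4]); q=lab[1]==k
            P=np.c_[x[q],y[q]].astype(np.float32); print(s,len(P),np.median(z[q]),cv2.minAreaRect(P*1000))
            for zz in((.045,.058),(.058,.08)):
                q=m&(z>zz[0])&(z<zz[1]); print(zz,q.sum(),x[q].mean(),y[q].mean())
        else:
            for lo,hi in((.004,.013),(.07,.082),(.082,.1)):
                q=m&(z>lo)&(z<hi); P=np.c_[x[q],y[q]].astype(np.float32)
                if len(P)>4: print(s,lo,len(P),np.median(z[q]),P.min(0),P.max(0),P.mean(0),cv2.minAreaRect(P*1000))
a=cv2.imread('pics/top0.png')[150:250,130:350];b=cv2.imread('pics/scene0.png')[215:295,290:390]
cv2.imwrite('pics/tc.png',cv2.resize(a,(792,360),interpolation=cv2.INTER_CUBIC));cv2.imwrite('pics/sc.png',cv2.resize(b,None,fx=6,fy=6,interpolation=cv2.INTER_CUBIC))
```

```text
scene0 bench z -0.001148015523192665
gauge 2843 0.010648567991836581 ((509.2540588378906, -147.23760986328125), (232.09234619140625, 191.19239807128906), 63.6827507019043)
(0.045, 0.058) 393 0.5265814755217573 -0.1553756394166759
(0.058, 0.08) 357 0.46305834853333566 -0.16053068376969865
cell 0.004 386 0.007049320761141578 [0.48299503 0.11231982] [0.62293565 0.28014663] [0.5609514  0.20044206] ((550.2857055664062, 197.94119262695312), (105.76376342773438, 142.48687744140625), 27.612436294555664)
cell 0.07 40 0.07708615998168426 [0.5443767  0.10534557] [0.5712025  0.22055177] [0.5613189  0.16348617] ((557.8282470703125, 162.689453125), (115.11650085449219, 24.174596786499023), 88.45987701416016)
cell 0.082 117 0.08687510687381306 [0.5424901  0.19041972] [0.57087874 0.22020452] [0.55760175 0.20555137] ((556.7979125976562, 205.2449493408203), (28.145816802978516, 29.7932071685791), 2.2039527893066406)
top0 bench z -0.00045502515502986917
gauge 4012 0.011308755363269255 ((505.39654541015625, -146.5611114501953), (228.67465209960938, 189.94625854492188), 63.55298614501953)
(0.045, 0.058) 437 0.5247029852997589 -0.16177891768430894
(0.058, 0.08) 468 0.4458330205308182 -0.18536660872904148
cell 0.004 396 0.007599970140362917 [0.49814618 0.13632068] [0.61881536 0.27399585] [0.5454148  0.19499904] ((556.7741088867188, 205.96041870117188), (139.6862335205078, 112.25721740722656), 84.96549224853516)
cell 0.07 20 0.07806201360337335 [0.5389775  0.19035971] [0.5629159  0.21902333] [0.5456567  0.19806227] ((545.3681030273438, 199.79495239257812), (16.341337203979492, 36.05038070678711), 38.07400894165039)
cell 0.082 115 0.0870124192863626 [0.53925174 0.1906825 ] [0.5685885  0.21998546] [0.553476   0.20504026] ((553.9851684570312, 205.3514862060547), (29.099483489990234, 29.18899917602539), 89.22343444824219)
```

View pics/tc.png

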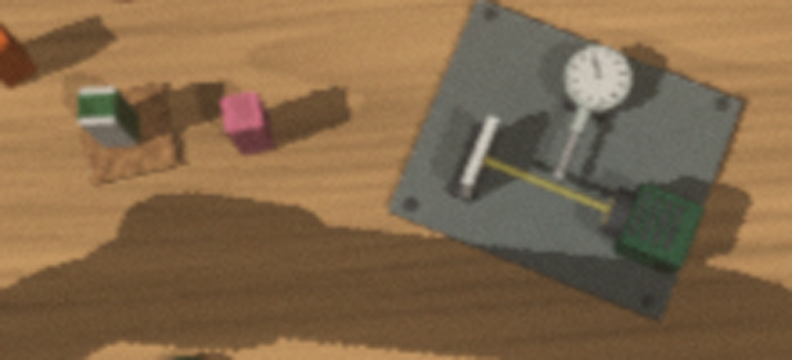

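The crop shows the cell at (105,115), with its frosted face towards the robot. The gauge beam runs from the lamp at (655,225) to the screen at (480,155), and the plunger tip is near (560,175). The gauge yaw comes out at about -26.4°. Next I'll move above the cell for a wrist view.

Request:
servo_tool:
  turn:
    - [0,0,-12.7]
    - [0,0,-12.7]
    - [0,0,-12.7]
    - [0,0,-12.7]
    - [0,0,-12.7]
    - [0,0,-12.7]
    - [0,0,-12.7]
    - [0,0,-12.7]
  slide:
    - [8.5,-13.3,0]
    - [8.5,-13.3,0]
    - [8.5,-13.3,0]
    - [8.5,-13.3,0]
    - [8.5,-13.3,0]
    - [8.5,-13.3,0]
    - [8.5,-13.3,0]
    - [8.5,-13.3,0]
  hand: [1,1,1,1,1,1,1,1]

```text
clock: 1.1
tcp_pos: [0.5559, 0.202, 0.2312]
orientation: [2.222, 2.219, -0.001]
contact_force: [1.3, 0.7, 0.4]
grip_width: 0.0855
gripper_force: 0.0
```

Request:
servo_tool:
  turn:
    - [0,0,0]
    - [0,0,0]
    - [0,0,0]
    - [0,0,0]
  slide:
    - [0,0,0]
    - [0,0,0]
    - [0,0,0]
    - [0,0,0]
  hand: [1,1,1,1]

```text
clock: 1.6
tcp_pos: [0.554, 0.2071, 0.2312]
orientation: [-2.216, -2.227, 0.0]
contact_force: [0.4, -0.0, -0.4]
grip_width: 0.0854
gripper_force: 0.0
```

Run:
```python
from h import *
from scipy.spatial.transform import Rotation as Ro
o=r.get_obs();print(o['clock'],o['tcp_pos'],o['joints'],o['contact_force']);M=Ro.from_rotvec(o['orientation']).as_matrix();print(M.round(3))
grab('wrist','w1')
W,p,ok=world('w1');z=W[...,2]
for lo,hi in((-.005,.004),(.005,.012),(.082,.095)):
    q=ok&(z>lo)&(z<hi);print(lo,q.sum(),np.median(z[q]) if q.any() else 0)
    if lo>.08:
        P=(W[q][:,:2]*1000).astype(np.float32);print(P.min(0),P.max(0),P.mean(0),cv2.minAreaRect(P))
cv2.imwrite('pics/w1b.png',cv2.resize(p[:,:,::-1],(800,600)))
```

```text
1.6 [0.55395587 0.20714928 0.23121936] [-0.76429313  0.35317578  0.38626971  1.78278902 -0.15250926  1.03506261
 -0.31659374] [ 0.40850931 -0.01266961 -0.4379558 ]
[[-0.005  1.    -0.   ]
 [ 1.     0.005  0.   ]
 [ 0.    -0.    -1.   ]]
-0.005 151490 -9.213195144047819e-05
0.005 4943 0.008638749310017397
0.082 964 0.08775157506106317
[540.80865 189.8889 ] [569.26807 220.81697] [555.23773 206.39584] ((555.12939453125, 205.3245849609375), (30.552200317382812, 27.97172737121582), 87.79988861083984)
```

View pics/w1b.png

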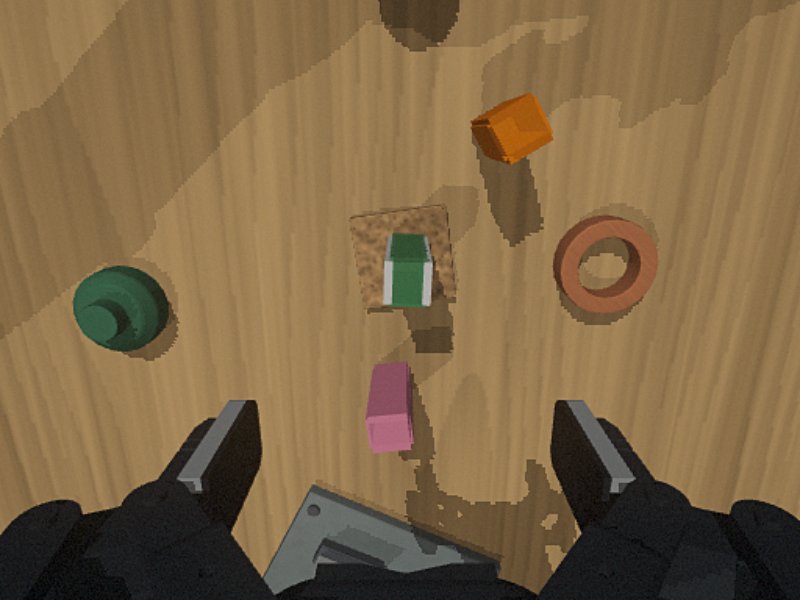

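The wrist view shows the cell's top face spanning about (384–432, 262–306), with its white stripes left and right (±x). The fingers already line up with x, and the pink decoy is clear at (390,405).

Run:
```python
from h import *
W,p,ok=world('w1');z=W[...,2]
q=ok&(z>.084)&(z<.095);f=np.load('pics/w1.npz')
k,cx,cy=f['k']
rows=[v for v in range(384) if q[v].sum()>25]
print(rows[0],rows[-1])
L=[];Rr=[];G=[]
g=cv2.cvtColor(p,cv2.COLOR_RGB2HSV)[...,1]
def w(u,v):
    ray=np.array([(u-cx)/k,(v-cy)/k,1])@f['R'];c=-f['t']@f['R'];return c+ray*(.088-c[2])/ray[2]
for v in rows[2:-2]:
    us=np.where(q[v])[0]
    L.append(w(us[0]-.5,v));Rr.append(w(us[-1]+.5,v))
    ug=us[g[v,us]>80]; G.append((w(ug[0]-.5,v)+w(ug[-1]+.5,v))/2)
for n,A in(('L',L),('R',Rr),('G',G)):
    A=np.array(A);c=np.polyfit(A[:,1],A[:,0],1);print(n,'yaw',-np.degrees(np.arctan(c[0])),'x',A[:,0].mean())
q=(z>.006)&(z<.011)&ok;q[:,:200]=0;q[:,300:]=0
P=(W[q][:,:2]*1000).astype(np.float32);print(cv2.minAreaRect(P))
ys=[w(262,v)[1] for v in(rows[0]-.5,rows[-1]+.5)];print(ys)
```

```text
166 195
L yaw -2.829299532331831 x 0.5412195411116635
R yaw -1.8469769221222168 x 0.5691627597819213
G yaw -2.734494141713728 x 0.5551208132576264
((529.4343872070312, 71.33967590332031), (140.27682495117188, 328.6874694824219), 4.523846626281738)
[np.float64(0.2200372871350441), np.float64(0.19154823403244187)]
```

Request:
servo_tool:
  turn:
    - [0,0,-0.55]
    - [0,0,-0.55]
    - [0,0,-0.55]
    - [0,0,-0.55]
    - [0,0,-0.55]
    - [0,0,-0.55]
    - [0,0,-0.55]
  slide:
    - [0.04,-0.06,-1.2]
    - [0.04,-0.06,-2.8]
    - [0.04,-0.06,-4.3]
    - [0.04,-0.06,-5.4]
    - [0.04,-0.06,-5.93]
    - [0.04,-0.06,-5.93]
    - [0.04,-0.06,-5.93]
  hand: [1,1,1,1,1,1,1]

```text
clock: 2.52
tcp_pos: [0.5568, 0.2045, 0.0548]
orientation: [2.271, 2.17, 0.004]
contact_force: [-0.1, 1.0, 0.1]
grip_width: 0.0855
gripper_force: 0.0
```

Request:
servo_tool:
  turn:
    - [0,0,0]
    - [0,0,0]
  slide:
    - [0,0,0]
    - [0,0,0]
  hand: [0.6,0.5]
  squeeze: 50

```text
clock: 2.78
tcp_pos: [0.5562, 0.2044, 0.0543]
orientation: [2.271, 2.17, 0.002]
contact_force: [-0.1, -0.0, 0.5]
grip_width: 0.0518
gripper_force: 0.0
```

Request:
servo_tool:
  turn:
    - [0,0,0]
    - [0,0,0]
    - [0,0,0]
    - [0,0,0]
    - [0,0,0]
    - [0,0,0]
  slide:
    - [-0.03,0.04,0]
    - [-0.03,0.04,0]
    - [-0.03,0.04,0]
    - [-0.03,0.04,0]
    - [-0.03,0.04,0]
    - [-0.03,0.04,0]
  hand: [0.45,0.4,0.35,0.3,0.2,0.1]

```text
clock: 3.52
tcp_pos: [0.555, 0.2053, 0.0535]
orientation: [2.271, 2.17, 0.001]
contact_force: [0.4, -0.4, 2.6]
grip_width: 0.0275
gripper_force: 49.7
```

Request:
servo_tool:
  turn:
    - [0,0,0]
    - [0,0,0]
    - [0,0,0]
  slide:
    - [0,0,0]
    - [0,0,0]
    - [0,0,0]
  hand: [0,0,0]

```text
clock: 3.9
tcp_pos: [0.555, 0.2053, 0.0535]
orientation: [2.271, 2.17, 0.001]
contact_force: [0.4, 0.5, 2.9]
grip_width: 0.0274
gripper_force: 49.7
```

Request:
servo_tool:
  turn:
    - [0,0,0]
    - [0,0,0]
    - [0,0,0]
    - [0,0,-1.2]
    - [0,0,-2.4]
    - [0,0,-3.6]
    - [0,0,-4.78]
    - [0,0,-4.78]
  slide:
    - [0,0,0.5]
    - [0,0,2.0]
    - [0,0,3.8]
    - [-0.4,-1.5,5.2]
    - [-0.9,-3.3,6.2]
    - [-1.4,-5.2,6.5]
    - [-1.8,-7.1,6.5]
    - [-2.3,-9.0,6.5]
  hand: [0,0,0,0,0,0,0,0]

```text
clock: 4.9
tcp_pos: [0.4848, -0.0665, 0.2491]
orientation: [-2.672, -1.652, -0.001]
contact_force: [1.1, -0.4, -1.1]
grip_width: 0.0273
gripper_force: 49.6
```

Request:
servo_tool:
  turn:
    - [0,0,0]
    - [0,0,0]
    - [0,0,0]
    - [0,0,0]
    - [0,0,0]
    - [0,0,0]
  slide:
    - [-0.5,-1.7,0]
    - [-0.9,-3.2,0]
    - [-1.2,-4.2,0]
    - [-1.3,-4.5,0]
    - [-1.3,-4.5,0]
    - [-1.3,-4.5,0]
  hand: [0,0,0,0,0,0]

```text
clock: 5.65
tcp_pos: [0.4473, -0.1981, 0.2483]
orientation: [-2.669, -1.656, -0.0]
contact_force: [0.2, 0.2, -2.0]
grip_width: 0.027
gripper_force: 49.6
```

Run:
```python
from h import *
o=r.get_obs();print(o['clock'],o['tcp_pos'],o['orientation'],o['joints'],o['contact_force'],o['grip_width'])
grab('wrist','w2')
W,p,ok=world('w2');z=W[...,2]
print(np.median(z[ok&(abs(z)<.005)]))
cv2.imwrite('pics/w2b.png',cv2.resize(p[:,:,::-1],(800,600)))
```

```text
5.65 [ 0.44732569 -0.19813922  0.24833038] [-2.66898509e+00 -1.65593534e+00 -2.86706689e-04] [-0.34213083  0.16784011  0.71919754  2.00374697 -0.13051683  1.01529419
 -0.0209569 ] [ 0.19860784  0.21671536 -2.03215408] 0.02699678781984619
-7.681174593314545e-05
```

View pics/w2b.png

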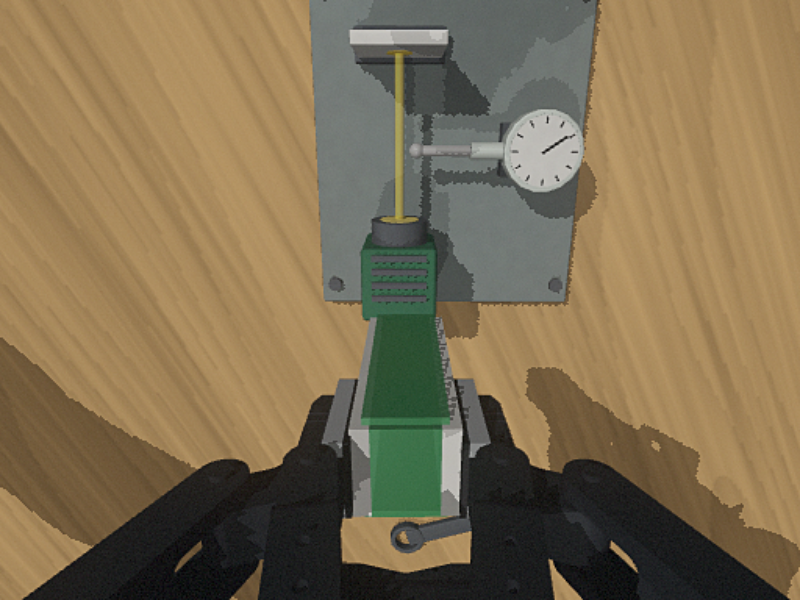

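The cell hangs straight between the pads. The beam runs vertically from (398,222) to (400,52), the plunger ball is at (416,150), and the dial centre is at (543,150).

Run:
```python
from h import *
from scipy.spatial.transform import Rotation as Ro
W,p,ok=world('w2');f=np.load('pics/w2.npz');k,cx,cy=f['k'];c=-f['t']@f['R']
def w(u,v,z):
    ray=np.array([(u-cx)/k,(v-cy)/k,1])@f['R'];return c+ray*(z-c[2])/ray[2]
hs=cv2.cvtColor(p,cv2.COLOR_RGB2HSV);H,S,V=cv2.split(hs)
B=[]
for v in range(40,136):
    us=np.arange(245,268);us=us[(H[v,us]>18)&(H[v,us]<35)&(S[v,us]>100)]
    if 2<len(us)<9:B.append(w(us.mean(),v,.045))
B=np.array(B);q=np.polyfit(B[:,1],B[:,0],1);print('beam yaw',-np.degrees(np.arctan(q[0])),B[0],B[-1],'res',np.std(B[:,0]-np.polyval(q,B[:,1])))
P=W[ok&(abs(W[...,2]-.012)<.002)&(S<80)][:,:2].astype(np.float32)*1000;print(cv2.minAreaRect(P))
ym=np.radians(-np.degrees(np.arctan(q[0])));ex=np.array([np.cos(ym),np.sin(ym)]);ey=np.array([-ex[1],ex[0]])
pl=np.array([w(u*.64,v*.64,z)[:2] for u,v,z in((416,150,.045),(410.5,150,.045),(460,151,.045))])
yb=[ey@w(398*.64,240*.64,.0)[:2]]
b0=B.mean(0)[:2];
# lamp snout end and screen ground
print('along y: ball,plunger',pl@ey,' x rel beam',(pl-b0)@ex)
d=pl[0]-b0;bm=b0+ey*(d@ey);print('beam mid (at plunger y)',bm)
# cell pose: windows/bottom pixels
M=Ro.from_rotvec(r.get_obs()['orientation']).as_matrix();print('tool y yaw',np.degrees(np.arctan2(M[1,1],M[0,1])), 'tcp',r.get_obs()['tcp_pos'])
# screen top & snout from depth
z=W[...,2]
s=ok&(z>.066)&(z<.076)&(V>150)&(S<60);s[60:]=0;print('screen y',[np.percentile(W[s][:,:2]@ey,t) for t in(3,97)])
print('mid y by screen',np.percentile(W[s][:,:2]@ey,3)-.058,'tcp y',ey@r.get_obs()['tcp_pos'][:2])
```

```text
beam yaw -26.667181836117678 [ 0.49860423 -0.08627739  0.045     ] [ 0.45717005 -0.16776368  0.045     ] res 5.415466558683649e-05
((446.33648681640625, -268.02020263671875), (455.9659729003906, 189.54144287109375), 63.399723052978516)
along y: ball,plunger [0.0947983  0.09478167 0.09430672]  x rel beam [0.01143882 0.00785576 0.040126  ]
beam mid (at plunger y) [ 0.47490521 -0.13242927]
tool y yaw -26.35139909257618 tcp [ 0.4473689  -0.19817294  0.24832301]
screen y [np.float64(0.1538640116765899), np.float64(0.1603469554876663)]
mid y by screen 0.0958640116765899 tcp y 0.023689386198767537
```

Request:
servo_tool:
  turn:
    - [0,0,0]
    - [0,0,-0.03]
    - [0,0,-0.03]
    - [0,0,-0.03]
    - [0,0,-0.03]
    - [0,0,-0.03]
    - [0,0,-0.03]
    - [0,0,-0.03]
  slide:
    - [0.25,1.2,0]
    - [0.51,2.41,0]
    - [0.51,2.41,-0.3]
    - [0.51,2.41,-1.6]
    - [0.51,2.41,-3.0]
    - [0.51,2.41,-4.4]
    - [0.51,2.41,-5.4]
    - [0.51,2.41,-5.9]
  hand: [0,0,0,0,0,0,0,0]

```text
clock: 6.7
tcp_pos: [0.4612, -0.1274, 0.0698]
orientation: [-2.672, -1.65, 0.004]
contact_force: [-0.4, 0.1, -2.0]
grip_width: 0.0273
gripper_force: 49.5
```

Request:
servo_tool:
  turn:
    - [0,0,0]
    - [0,0,0]
    - [0,0,0]
    - [0,0,0]
  slide:
    - [0,0,0]
    - [0,0,0]
    - [0,0,0]
    - [0,0,0]
  hand: [0,0,0,0]

```text
clock: 7.2
tcp_pos: [0.4627, -0.1273, 0.0721]
orientation: [2.673, 1.65, 0.002]
contact_force: [0.0, 0.9, -1.8]
grip_width: 0.0272
gripper_force: 49.5
```

```bash
cat >> h.py <<'E'
yw=np.radians(-26.5);ex=np.array([np.cos(yw),np.sin(yw)]);ey=np.array([-ex[1],ex[0]]);b=np.array([.475,-.1322])
def st(n=4):
    A=[]
    for i in range(n):
        o=r.get_obs();A.append(o['contact_force'])
    q=o['tcp_pos'][:2]-b;F=np.mean(A,0)
    print('t',round(o['clock'],2),'gx,gy mm',(q@ex*1e3).round(2),(q@ey*1e3).round(2),'z',o['tcp_pos'][2].round(4),'Fx,Fy',F[:2]@ex,F[:2]@ey,'Fz',F[2],'rv',o['orientation'],'My',o['moment'][:2]@ey)
E
python3 - <<'E'
from h import *
st(); grab('wrist','w3'); st()
p=cv2.imread('pics/w3.png');cv2.imwrite('pics/w3b.png',cv2.resize(p,(800,600)))
E
```

```text
t 7.2 gx,gy mm -13.2 -1.15 z 0.0721 Fx,Fy -0.36010085691124294 0.7736366322759315 Fz -1.7642647163347303 rv [2.67286079e+00 1.64962603e+00 2.19301876e-03] My 0.01789150015583864
t 7.25 gx,gy mm -13.33 -1.19 z 0.0719 Fx,Fy 0.1494082169522426 0.5129529988158461 Fz -2.086484175254928 rv [2.67299222e+00 1.64971769e+00 1.68230396e-03] My -0.027957595184117383
```

View pics/w3b.png

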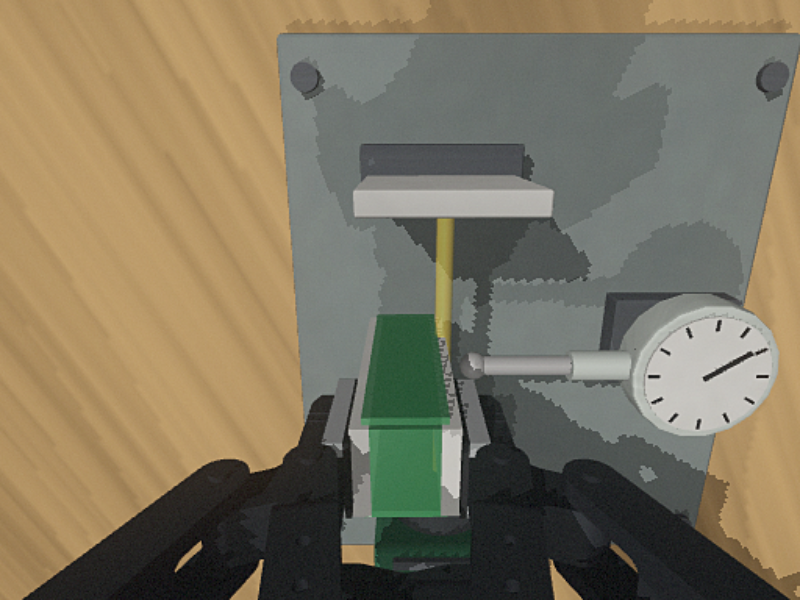

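The cell stands in the beam with the plunger ball (472,366) just clear of its right-hand frosted face. I'll trim height and y, then feel forward in small steps.

Request:
servo_tool:
  turn:
    - [0,0,0]
    - [0,0,0]
    - [0,0,0]
    - [0,0,0]
    - [0,0,0]
    - [0,0,0]
  slide:
    - [0.07,-0.012,-0.025]
    - [0.137,-0.024,-0.05]
    - [0.137,-0.024,-0.05]
    - [0.137,-0.024,-0.05]
    - [0.137,-0.024,-0.05]
    - [0.137,-0.024,-0.05]
  hand: [0,0,0,0,0,0]

```text
clock: 8.0
tcp_pos: [0.4662, -0.1281, 0.0699]
orientation: [-2.674, -1.65, 0.0]
contact_force: [0.1, -1.1, -1.8]
grip_width: 0.0271
gripper_force: 49.5
```

```bash
python3 -c "
from h import *
st()"
```

```text
t 8.0 gx,gy mm -9.71 -0.28 z 0.0699 Fx,Fy 0.5566282019129163 -0.9461491359930044 Fz -1.8080355001785156 rv [-2.67352740e+00 -1.64974087e+00  8.14791747e-05] My -0.015305258270137496
```

Request:
servo_tool:
  turn:
    - [0,0,0]
    - [0,0,0]
    - [0,0,0]
    - [0,0,0]
  slide:
    - [0.03,-0.015,0]
    - [0.06,-0.03,0]
    - [0.06,-0.03,0]
    - [0.06,-0.03,0]
  hand: [0,0,0,0]

```text
clock: 8.5
tcp_pos: [0.468, -0.129, 0.0699]
orientation: [2.674, 1.65, -0.0]
contact_force: [-0.1, -0.1, -2.0]
grip_width: 0.0275
gripper_force: 49.5
```

```bash
python3 -c "
from h import *
st()"
```

```text
t 8.5 gx,gy mm -7.64 -0.26 z 0.0699 Fx,Fy -0.04439130914173684 -0.10923449393905332 Fz -2.0402616933714066 rv [ 2.67360564e+00  1.64967053e+00 -8.11638388e-06] My 0.06360059381179606
```

Request:
servo_tool:
  turn:
    - [0,0,0]
    - [0,0,0]
    - [0,0,0]
  slide:
    - [0.03,-0.015,0.01]
    - [0.03,-0.015,0.01]
    - [0.03,-0.015,0.01]
  hand: [0,0,0]

```text
clock: 8.88
tcp_pos: [0.4686, -0.1293, 0.0701]
orientation: [-2.673, -1.65, 0.001]
contact_force: [-1.6, 1.1, -1.6]
grip_width: 0.0272
gripper_force: 49.5
```

Request:
servo_tool:
  turn:
    - [0,0,0]
    - [0,0,0]
    - [0,0,0]
  slide:
    - [0.03,-0.015,0]
    - [0.03,-0.015,0]
    - [0.03,-0.015,0]
  hand: [0,0,0]

```text
clock: 9.25
tcp_pos: [0.4696, -0.1298, 0.0701]
orientation: [-2.673, -1.65, 0.001]
contact_force: [-2.4, 1.6, -2.9]
grip_width: 0.0274
gripper_force: 49.5
```

Request:
servo_tool:
  turn:
    - [0,0,0]
    - [0,0,0]
    - [0,0,0]
  slide:
    - [0.03,-0.015,0]
    - [0.03,-0.015,0]
    - [0.03,-0.015,0]
  hand: [0,0,0]

```text
clock: 9.62
tcp_pos: [0.4705, -0.1303, 0.0701]
orientation: [-2.673, -1.65, 0.0]
contact_force: [-4.0, 0.9, -2.6]
grip_width: 0.0275
gripper_force: 49.5
```

Request:
servo_tool:
  turn:
    - [0,0,0]
    - [0,0,0]
    - [0,0,0]
  slide:
    - [0.03,-0.015,0]
    - [0.03,-0.015,0]
    - [0.03,-0.015,0]
  hand: [0,0,0]

```text
clock: 10.0
tcp_pos: [0.4714, -0.1307, 0.0701]
orientation: [-2.673, -1.65, 0.0]
contact_force: [-3.8, 1.4, -3.7]
grip_width: 0.0276
gripper_force: 49.5
```

```bash
python3 -c "
from h import *
st()"
```

```text
t 10.0 gx,gy mm -3.85 -0.27 z 0.0701 Fx,Fy -3.9779119040481286 -0.4700837600891503 Fz -3.673327095466771 rv [-2.67325103e+00 -1.64955978e+00  4.71839690e-04] My 0.900382709485135
```

```bash
cat >> h.py <<'E'
def avg(n=12):
    L=[]
    for i in range(n):
        r.grab_frame('wrist');o=r.get_obs();L.append(np.r_[(o['tcp_pos'][:2]-b)@ex*1e3,(o['tcp_pos'][:2]-b)@ey*1e3,o['tcp_pos'][2]*1e3,o['contact_force'][:2]@ex,o['contact_force'][2],o['moment'][:2]@ey])
    L=np.array(L);print(o['clock'],L.mean(0).round(3),(L.std(0)/n**.5).round(3))
E
python3 -c "
from h import *
avg()"
```

```text
10.6 [-3.727 -0.262 70.164 -3.677 -3.031  0.933] [0.012 0.004 0.003 0.117 0.156 0.01 ]
```

Request:
servo_tool:
  turn:
    - [0,0,0]
    - [0,0,0]
    - [0,0,0]
  slide:
    - [0.03,-0.015,0]
    - [0.03,-0.015,0]
    - [0.03,-0.015,0]
  hand: [0,0,0]

```text
clock: 10.98
tcp_pos: [0.4724, -0.1312, 0.0701]
orientation: [-2.673, -1.65, 0.0]
contact_force: [-3.2, 1.9, -4.1]
grip_width: 0.0273
gripper_force: 49.5
```

```bash
python3 -c "
from h import *
avg();grab('wrist','w4');p=cv2.imread('pics/w4.png')[150:300,180:400]
cv2.imwrite('pics/w4b.png',cv2.resize(p,(770,525),interpolation=cv2.INTER_CUBIC))"
```

```text
11.575 [-2.692 -0.251 70.179 -4.418 -3.085  1.105] [0.009 0.004 0.004 0.137 0.129 0.009]
```

View pics/w4b.png

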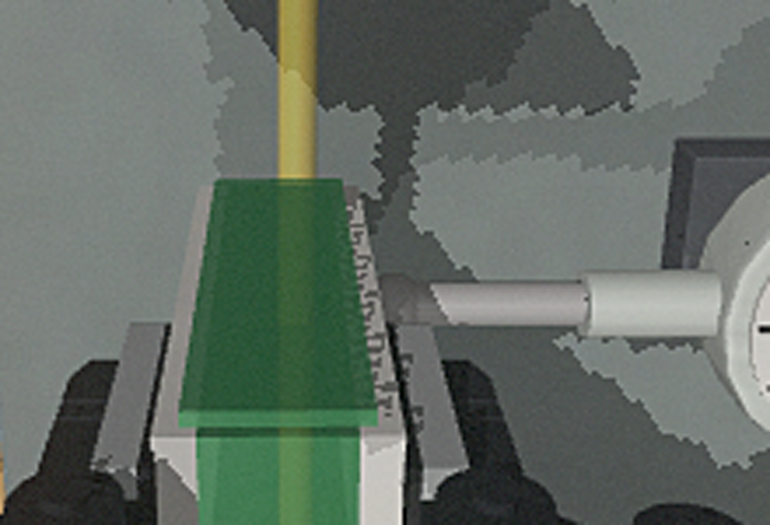

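The beam passes through the middle of the window, and the ball (405,300) is against the frosted face with the fingers above the plunger. By force the depth is about 4.4 mm, so about 0.6 mm is left.

Request:
servo_tool:
  turn:
    - [0,0,0]
    - [0,0,0]
    - [0,0,0]
    - [0,0,0]
  slide:
    - [0.018,-0.009,0.005]
    - [0.018,-0.009,0.005]
    - [0.018,-0.009,0.005]
    - [0.018,-0.009,0.005]
  hand: [0,0,0,0]

```text
clock: 12.12
tcp_pos: [0.473, -0.1315, 0.0703]
orientation: [-2.673, -1.65, 0.0]
contact_force: [-4.9, 2.0, -4.4]
grip_width: 0.0277
gripper_force: 49.4
```

```bash
python3 -c "
from h import *
avg(16);o=r.get_obs();print(o['grip_width'],o['gripper_force'],o['orientation'])
# cell tilt/upright and yaw check from depth: top face of cell in wrist view
grab('wrist','w5');W,p,ok=world('w5');z=W[...,2];q=ok&(z>.098)&(z<.112);q[:,:215]=0;q[:,300:]=0
P=W[q];print(q.sum(),np.median(P[:,2]))
A=np.c_[P[:,:2]@ex,P[:,:2]@ey,np.ones(len(P))];print('tilt',np.linalg.lstsq(A,P[:,2],rcond=None)[0][:2])
"
```

```text
12.925 [-2.066 -0.25  70.33  -4.812 -4.541  1.249] [0.006 0.004 0.004 0.095 0.097 0.005]
0.0273309398371918 49.32909965515137 [-2.67344962e+00 -1.64978596e+00  3.23352751e-05]
5603 0.10467029260750212
tilt [-0.0164062  -0.08422963]
```

```bash
python3 -c "
from h import *
print(r.hand_in())"
```

```text
the job is handed in; nothing more can be done
None
```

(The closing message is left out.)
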